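# Reset and key-start the dust extractor

## Robot

A 7-joint arm with a two-finger parallel gripper is mounted at the origin on a cart in front of the work surface, level with it; the furniture and walls round the work are solid. World frame = base frame: x ahead of the robot, y to its left, z up, the work surface at z = 0. Lengths are in m, angles in rad, forces in N, time in s.
With the tool pointing down it reaches from about 0.35 to 0.9 m from the base axis. Payload 19.9 kg.
Tool frame: the origin (TCP) lies between the finger pads; the fingertips stand 19 mm ahead of it and the grasp point (between the pads) is the TCP; z points along the fingers, y is the line along which they close (so a half turn about z gives the same grasp; the last joint's range is limited). The gripper opens to 94 mm and grips with 3 to 60 N. Pads are 16 mm wide; open, the fingers measure 119 mm over their backs; the gripper's body (75 mm by 177 mm) begins 78 mm behind the grasp point.
Start: joints at [-1.367, 0.417, -0.01, 1.614, 0.005, 1.111, -0.053], TCP at [0.152, 0.606, 0.224] pointing down, gripper open.
Joint ranges: [-2.81, 2.81], [-0.39, 2.02], [-1.27, 1.25], [0.06, 2.57], [-1.19, 4.33], [0.19, 2], [-2.82, 2.82]. Speed limits (rad/s): [1.89, 1.89, 2.39, 2.39, 3.01, 3.01, 3.01].

## Interface

Orientations are given as a 3x3 rotation matrix whose columns are the frame's x, y, z axes.
In Python, from rig import robot gives the robot as it stands. Calls block until the motion is done:
- robot.move_ptp(position, orientation): joint-space move of the TCP to a pose.
- robot.move_linear(position, velocity=0.15, frame=None, threshold=None): straight line of the TCP; frame=None keeps the orientation; velocity is the mean speed in m/s. With threshold (N) it stops when the force on the tool has changed by that much, and returns True; else False.
- robot.goto_joints(angles): joint-space move.
- robot.gripper_to(opening): finger opening in m; the grip force is fixed at half the most; returns when the fingers have stopped.
- robot.pause(seconds).
- robot.ik(position, orientation): joint angles nearest the present ones, or None.
- robot.get_state(): the state.
- robot.grab_frame(name): name is "scene" or "top"; returns the picture (384x512x3 uint8, red, green, blue); there is no depth.
- robot.camera_info(name): a dict with "fx", "fy", "cx", "cy" (pixels), "rvec" (rotation vector, rad) and "tvec" (3), from world to camera coordinates, as OpenCV has them. Camera axes: x right, y down, z forward; pixel columns grow to the right and rows downward; lengths in m; the calibration is good to about 2 mm. A picture is of the moment at which its call begins. camera_info takes no time and is no camera call.
A pose or a line that the arm cannot do raises robot.PlanningError and nothing moves.
- robot.sign_off(): hands the job in; it is judged then, once.
The state is a dict: "time": time; "qpos": joint angles; "joint_vel": joint speeds; "effort": joint torques, N m; "ee_pos": TCP position; "tool_rot": TCP orientation; "force": force on the tool from outside, world axes, zero at the start; "moment": the same for the moment, N m; "opening": finger opening in m; "grasp_force": force on a finger pad.
Only numpy, scipy, OpenCV 4.12 (cv2) and the standard library are available. Lean on these libraries where they do the work, as an engineer would, in place of code of your own. Each camera call takes 0.05 s, during which the arm holds its last target. There are 200 camera calls.

## Task

The dust extractor has tripped out: on the grey starter box, press the blue reset plunger right down to its stop and let it come up again. Then take the black-bowed key out of the wooden block, push it fully home in the key switch, easing it past the sticky pins, turn it a quarter turn clockwise to its stop and keep it there against the return spring; finish still gripping the turned key. Do not press the red stop button, and leave the other things on the bench where they are.

Things in the scene. Friction and masses are not known exactly. Their poses are not given: they have to be found in the camera images.
- starter: grey starter box, fixed, 110 (x) x 220 (y) x 70 mm high with an aluminium panel on top; origin: centre of its underside; z up. On the panel, along its y axis: key switch at -62 mm, red stop button at +14 mm (37 mm across, top 28 mm above the panel), blue reset plunger at +78 mm. Its place and yaw vary; it may change sides with the wooden block
- keyhole (a point): centre of the key slot, at the upper surface of the key switch's steel face plate, 76 mm above the bench; z up. Through slot with a chamfered mouth, 20 mm along its y axis, 7 mm along x, in a 6 mm plate that does not turn; the turning plug with a 6.5 mm wide slot lies below. A bezel ring 50 mm across stands 1 mm above the plate. White tick: rest position; green tick: turned
- key_switch (a joint): rotation of the plug in rad: 0 at rest, grows clockwise seen from above, stop at 1.45 (a quarter turn of the key, with its play of about 0.1 rad in the slot). A spring turns it back when let go; 0.1 N m holds it at the stop. Turn only when the key is fully home: until its bit is below the fixed face plate, the plate blocks it
- plunger_top (a point): centre of the top of the blue reset plunger's head, 26 mm across, 93 mm above the bench when up; moves with it; pushed straight down
- reset_plunger (a joint): travel of the reset plunger in m: 0 up, 0.008 down on its stop; its spring takes 1 N to start and 4 N at the stop, and brings it up again
- stop_button (a joint): travel of the red stop button in m: 0 up, 0.006 pressed; not to be pressed
- key_block: wooden block, fixed, 60 (x) x 150 (y) x 46 mm high, origin: centre of its underside; holds the key in a slot at its y = -35 mm and four driver bits, standing 24 mm above its top, between y = +15 and +63 mm
- block_slot (a point): mouth of the block's key slot, at the block's top surface; slot 20 mm along y, 7 mm along x, 38 mm deep
- key: switch key, about 50 g, standing upright in the block with its collar (20 mm across, 4 mm high) on the block's top; origin: centre of the collar's underside; z up along the key, y along its width, x across its thickness. The same after half a turn about z. Home when the collar sits on the face plate, this origin at keyhole; goes in with its y axis along the slot's y axis
- key_grip (a point): middle of the key's black plastic bow: 9 mm thick (x), 30 mm wide (y), 40 mm high, from 6 to 46 mm above the key's origin; grip here across the 9 mm
- key_tip (a point): end of the key's steel nose, 34 mm below the key's origin. Under the collar comes a round shank 5 mm in diameter and 9 mm long, then the flat bit 5 mm thick (x), 18 mm wide (y), its last 7 mm tapered
- oil_pot: bystander: round wooden oil pot, 73 mm across, 86 mm high
- sanding_block: bystander: cork-coloured sanding block, 64 x 112 x 34 mm
- toolmaker_vice: bystander: small steel vice, 165 x 64 x 49 mm
- screw_tin: bystander: flat dark green tin, 68 x 102 x 24 mm
- pencil: bystander: red pencil, 166 mm long
- try_square: bystander: try square, 136 x 110 x 25 mm
- brass_hammer: bystander: small brass hammer, 175 mm long
- pins (a point): middle of three spring pins in the plug, 21 mm below the keyhole; the others are 7 mm above and below it. Each reaches 2.2 mm into the slot from one side and is sticky. The push needed grows from pin to pin: up to 15 to 20 N if the key is pushed in straight, 7 to 12 N if it is eased on with small twists to and fro (about 0.05 rad) wherever it sticks

How it is judged:
By the outcome, as a careful person would: the job done as asked, in the order asked, and still so for the second after the job is handed in, while the arm keeps its last pose, push and grip.
It also fails if it takes over 61 s, if anything falls off the work surface, if the arm or the gripper's body presses on something with over 40 N, if the wrist force passes 120 N, or if a joint passes its speed limit or range.

## Working session

There is one attempt and no reset: what is moved stays moved. The work goes in short steps, each a Python script; the robot and the scene stay as the last script left them, time stands still between calls to the robot, and variables do not carry over. Pictures are saved under pics/ and viewed, at most 10 in all, crops included, and the job is handed in when it is done.

```bash
ls; mkdir -p pics
python3 - <<'E'
from rig import robot
import cv2,numpy as np
for n in("scene","top"):
    im=robot.grab_frame(n); cv2.imwrite(f"pics/{n}0.png",cv2.resize(im[:,:,::-1],(800,600),interpolation=cv2.INTER_CUBIC)); np.save(f"pics/{n}0.npy",im)
    c=robot.camera_info(n); R=cv2.Rodrigues(np.array(c["rvec"]))[0]; print(n,c["fx"],c["cx"],c["cy"],-R.T@np.array(c["tvec"]).ravel(),R[2])
s=robot.get_state();print(s["time"],s["ee_pos"],s["tool_rot"],s["opening"],s["force"])
E
```

```text
pics
scene 432.6370885626475 258.8280020664448 192.99586649223014 [-0.43707535 -0.6217493   0.9539854 ] [ 0.66480582  0.44205784 -0.60217779]
top 477.5922037309759 244.64951069573203 192.29618426394538 [0.43520918 0.00565136 1.63926187] [ 0.0604603  -0.01530606 -0.99805324]
0.1 [0.15201203 0.60590809 0.22388651] [[-9.69953554e-01  2.43290093e-01 -1.85222706e-04]
 [ 2.43290148e-01  9.69952936e-01 -1.09839635e-03]
 [-8.75716416e-05 -1.11045630e-03 -9.99999380e-01]] 0.09376114638054825 [-0.31318938  0.33930413 -0.44427469]
```

View pics/top0.png

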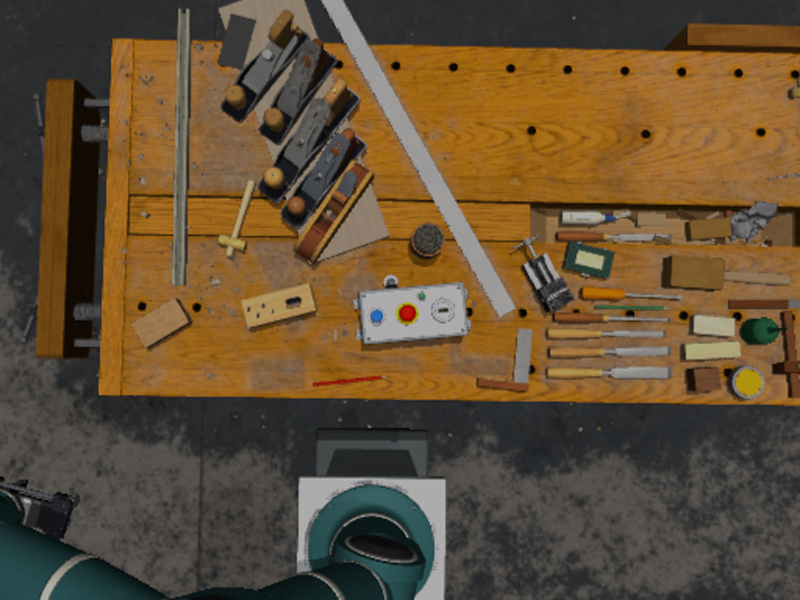

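View pics/scene0.png

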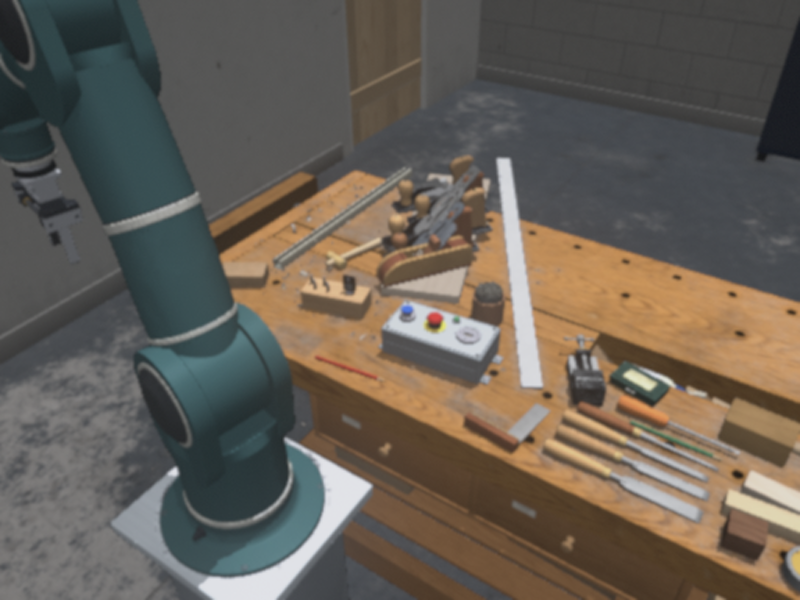

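```bash
cat > h.py <<'E'
import numpy as np,cv2
from rig import robot
def cam(n):
    c=robot.camera_info(n); K=np.array([[c["fx"],0,c["cx"]],[0,c["fy"],c["cy"]],[0,0,1.]])
    R=cv2.Rodrigues(np.array(c["rvec"],float))[0]; return K,R,np.array(c["tvec"],float).ravel()
def ray(n,uv):
    K,R,t=cam(n); o=-R.T@t; d=R.T@np.linalg.solve(K,[uv[0],uv[1],1]); return o,d
def plane(n,uv,z):
    o,d=ray(n,uv); return (o+d*(z-o[2])/d[2])[:2]
def tri(a,b):  # pixel in scene, top
    A=[];B=[]
    for n,uv in(("scene",a),("top",b)):
        o,d=ray(n,uv); d/=np.linalg.norm(d); P=np.eye(3)-np.outer(d,d); A.append(P);B.append(P@o)
    return np.linalg.lstsq(np.vstack(A),np.hstack(B),rcond=None)[0]
def proj(n,p):
    K,R,t=cam(n); q=K@(R@np.array(p,float)+t); return q[:2]/q[2]
def blob(m,box):
    x0,y0,x1,y1=box; k=np.zeros(m.shape,np.uint8); k[y0:y1,x0:x1]=m[y0:y1,x0:x1]
    n,l,st,ce=cv2.connectedComponentsWithStats(k); i=1+st[1:,4].argmax(); return ce[i],st[i],l==i
E
python3 - <<'E'
from h import *
T=np.load("pics/top0.npy");S=np.load("pics/scene0.npy")
m=np.vstack([T[172:228,145:305],np.hstack([S[174:238,185:325],np.zeros((64,20,3),np.uint8)])])
cv2.imwrite("pics/m0.png",cv2.resize(m[:,:,::-1],None,fx=5,fy=5,interpolation=cv2.INTER_NEAREST))
bx={"top":(225,172,310,228),"scene":(240,185,330,240)}
for n,im in(("top",T),("scene",S)):
    r,g,b=[im[:,:,i].astype(int) for i in range(3)]
    bl=blob(((b-r>50)).astype(np.uint8),bx[n]); rd=blob(((r-b>90)&(r-g>90)).astype(np.uint8),bx[n])
    print(n,"blue",bl[0],bl[1],plane(n,bl[0],.093),"red",rd[0],rd[1],plane(n,rd[0],.095))
E
```

```text
top blue [240.64583333 201.64583333] [237 198   8   8  48] [ 0.49832401 -0.00556185] red [260.55844156 199.84415584] [256 195  10  10  77] [ 0.50512228 -0.06993041]
scene blue [260.19444444 197.30555556] [257 195   8   6  36] [ 0.49635187 -0.00626386] red [278.         202.91666667] [274 200   9   6  36] [ 0.50034263 -0.07168372]
```

View pics/m0.png

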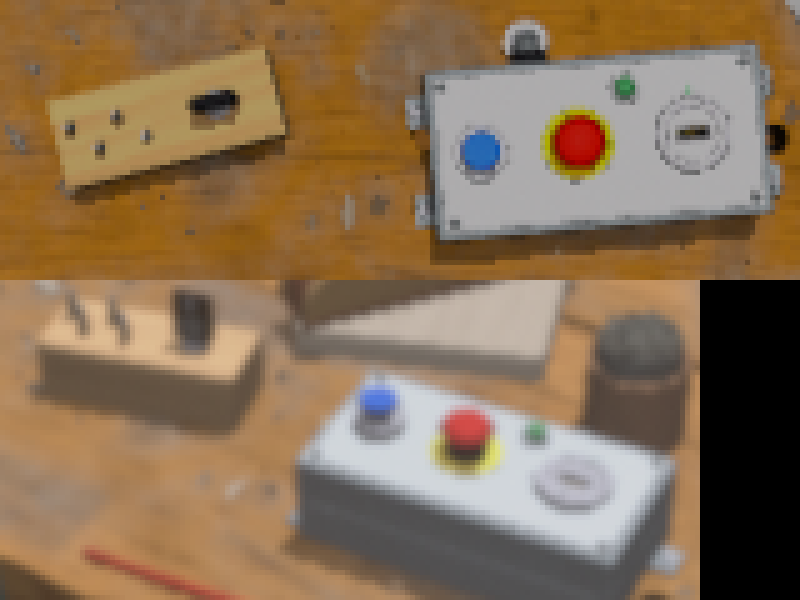

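Run:
```python
from h import *
T=np.load("pics/top0.npy");S=np.load("pics/scene0.npy")
r,g,b=[T[:,:,i].astype(int) for i in range(3)]
# slot: weighted dark centroid
def dark(box,thr):
    x0,y0,x1,y1=box; G=cv2.cvtColor(T,cv2.COLOR_RGB2GRAY)[y0:y1,x0:x1].astype(float); w=np.clip(thr-G,0,None); Y,X=np.mgrid[y0:y1,x0:x1]
    c=np.array([(w*X).sum(),(w*Y).sum()])/w.sum(); C=np.cov(np.vstack([X.ravel(),Y.ravel()]),aweights=w.ravel()); return c,np.linalg.eigh(C)[1][:,1]
c,a=dark((279,194,289,203),120); kh=plane("top",c,.074); p1=plane("top",c+a,.074)-kh; print("slot",c,kh,np.degrees(np.arctan2(p1[1],p1[0])))
c,a=dark((180,188,196,198),60); print("key dark",c,plane("top",c,.085),np.degrees(np.arctan2(*(plane("top",c+a,.085)-plane("top",c,.085))[::-1])))
def rect(m,box,z,name):
    _,st,l=blob(m.astype(np.uint8),box); cs=max(cv2.findContours(l.astype(np.uint8),0,2)[0],key=cv2.contourArea).reshape(-1,2).astype(float)
    w=np.array([plane("top",p,z) for p in cs]).astype(np.float32); R=cv2.minAreaRect(w); print(name,R, np.array(cv2.boxPoints(R)).round(4).tolist())
sat=T.max(2).astype(int)-T.min(2)
rect((T.min(2)>140)&(sat<40),(225,172,310,228),.07,"panel")
rect((r>165)&(g>125)&(b>60),(150,175,206,215),.046,"block")
for p in T[190:197,180:197].sum(2)//3: print(p)
for p in T[194:203,279:289].sum(2)//3: print(p)
```

```text
slot [283.51548947 198.12887237] [ 0.51293811 -0.14635386] 97.95028376642492
key dark [187.31304348 191.95900621] [0.52738653 0.16843261] 104.1400948973832
panel ((0.5073325634002686, -0.084135502576828), (0.1031055822968483, 0.21195311844348907), 6.012138843536377) [[0.4449999928474426, 0.01590000092983246], [0.46720001101493835, -0.1949000060558319], [0.5697000026702881, -0.18410000205039978], [0.5475000143051147, 0.02669999934732914]]
block ((0.5203221440315247, 0.2047879546880722), (0.05675247684121132, 0.14761200547218323), 15.020401954650879) [[0.47380000352859497, 0.2687000036239624], [0.5120000243186951, 0.12610000371932983], [0.5669000148773193, 0.14090000092983246], [0.5285999774932861, 0.2833999991416931]]
[134 135 134 130 126 125 116 110  89  53  29  56 118 133 135 134 133]
[135 135 131  99  70  46  28  25  27  28  28  10  58 126 133 134 135]
[136 136 106  44  26  27  25  25  21  18  25  18  51 128 136 137 138]
[137 136  98  42  17  16  27  33  40  49  65  56  82 132 138 139 139]
[136 136 136  73  40  37  61  69  85  99  97  90  99 134 139 139 138]
[135 136 136  94  85  82  78  94 100  91  88  87 133 138 137 137 138]
[136 136 137  96  86  87  88  88  98 101  99  98 133 137 136 134 134]
[157 140 167 171 172 172 171 150 148 168]
[163 170 171 172 171 172 172 171 150 164]
[169 168 167 163 160 160 159 160 170 154]
[169 145 133 116  93  93  76  91 163 141]
[166 112  42  48  45  29  20  64 159 148]
[165 111  74  71  84  85  85 100 154 168]
[169 147 150 152 161 164 164 171 172 157]
[168 171 171 172 172 171 172 172 164 145]
[169 165 168 172 171 172 171 170 144 167]
```

```bash
cat >> h.py <<'E'
def rot(deg):
    a=np.radians(deg); c,s=np.cos(a),np.sin(a); return np.array([[c,s,0],[s,-c,0],[0,0,-1.]])
KEY=np.array([.5294,.1710]); HOLE=np.array([.5133,-.1461]); PL=np.array([.4988,-.0060]); YS=6.0; YB=15.0
E
python3 - <<'E'
from h import *
for nm,p,z,ph in(("pl",PL,.12,96),("pl",PL,.12,-84),("key",KEY,.072,105),("key",KEY,.072,-75),("hole",HOLE,.102,96),("hole",HOLE,.102,-84),("turned",HOLE,.102,-4),("turned",HOLE,.102,-184)):
    q=robot.ik([*p,z],rot(ph)); print(nm,ph,None if q is None else np.round(q,2))
E
```

```text
pl 96 [-0.66  0.42  0.74  2.04 -0.38  0.83  0.41]
pl -84 [-0.89  0.57  1.09  2.04 -0.64  0.92 -2.49]
key 105 [-0.75  0.54  0.49  1.92 -0.35  0.77  0.2 ]
key -75 [ 0.43  0.78 -1.09  1.88  0.83  1.02  2.38]
hole 96 [-0.55  0.65  1.03  1.97 -0.7   0.93  0.94]
hole -84 [-0.58  0.69  1.08  1.97 -0.75  0.96 -2.16]
turned -4 [-0.5   0.6   0.94  1.97 -0.63  0.9  -0.87]
turned -184 [-0.31  0.49  0.67  1.96 -0.41  0.82  2.09]
```

Run:
```python
from h import *
robot.gripper_to(0.0)
robot.move_ptp([*PL,.16],rot(96))
s=robot.get_state();print(s["time"],s["ee_pos"],s["force"],s["opening"])
robot.move_linear([*PL,.122],.1); f0=np.array(robot.get_state()["force"])
hit=robot.move_linear([*PL,.095],.02,threshold=12)
s=robot.get_state();print(hit,s["time"],s["ee_pos"],np.array(s["force"])-f0)
robot.pause(.2); s=robot.get_state();print(s["ee_pos"],np.array(s["force"])-f0)
for n in("scene","top"): np.save(f"pics/{n}1.npy",robot.grab_frame(n))
```

```text
4.025 [ 0.49893969 -0.00516116  0.15998633] [-1.09987973  0.48439827 -0.02285431] 0.0005096871225760755
True 5.4333 [ 0.49904454 -0.00596288  0.10490041] [-4.63622378  1.39016016 18.23107029]
[ 0.49901096 -0.0059376   0.10495336] [-2.98474215  0.39773765 15.90273337]
```

Run:
```python
from h import *
hit=robot.move_linear([*PL,.100],.01,threshold=9)
s=robot.get_state();print(hit,s["time"],s["ee_pos"],s["force"])
T=robot.grab_frame("top");S=robot.grab_frame("scene");S0=np.load("pics/scene0.npy")
robot.move_linear([*PL,.135],.03)
for z in (0,):
    s=robot.get_state();print(s["time"],s["ee_pos"],s["force"])
S2=robot.grab_frame("scene");T2=robot.grab_frame("top")
m=np.vstack([np.hstack([T[160:220,200:280],T2[160:220,200:280]]),np.hstack([S[160:220,225:305],S2[160:220,225:305]])])
cv2.imwrite("pics/m1.png",cv2.resize(m[:,:,::-1],None,fx=5,fy=5,interpolation=cv2.INTER_NEAREST))
```

```text
True 5.9583 [ 0.4990304  -0.00596672  0.1049021 ] [-4.65546987  0.79554172 17.94332104]
7.225 [ 0.49869398 -0.00599795  0.13484656] [ 0.83917755 -0.89073642 -0.1281991 ]
```

View pics/m1.png

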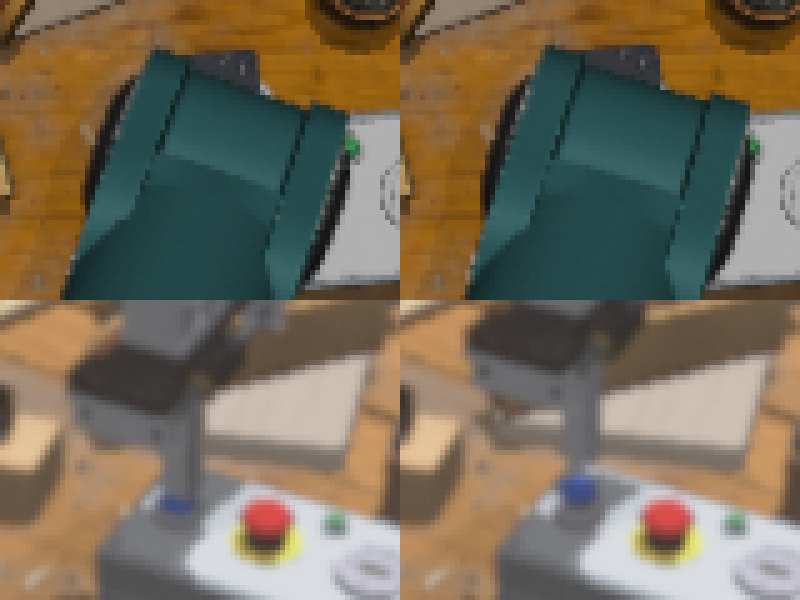

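Run:
```python
from h import *
robot.move_linear([*PL,.117],.05); robot.pause(.1)
h=robot.move_linear([*PL,.109],.01,threshold=2); s=robot.get_state();print("onset",h,s["ee_pos"][2],s["force"])
robot.move_linear([*PL,.15],.1)
robot.gripper_to(.05)
robot.move_ptp([*KEY,.14],rot(90+YB))
robot.move_linear([*KEY,.074],.1); robot.pause(.2)
s=robot.get_state();print(s["time"],s["ee_pos"],s["force"],s["moment"])
robot.gripper_to(0.0); robot.pause(.2)
s=robot.get_state();print(s["time"],s["ee_pos"],s["force"],s["moment"],s["opening"],s["grasp_force"])
S2=robot.grab_frame("scene");m=S2[150:225,170:270]
cv2.imwrite("pics/m2.png",cv2.resize(m[:,:,::-1],None,fx=5,fy=5,interpolation=cv2.INTER_NEAREST))
```

```text
onset True 0.10950722176101241 [ 0.71758823 -0.02959125  1.38662688]
11.85 [0.52966998 0.17118551 0.07453693] [-0.75669597 -0.12933088 -0.28693526] [-0.036951    0.06570315  0.02072368]
12.7583 [0.5293603  0.17098385 0.07397649] [ 0.38936719  0.3018061  -0.65066838] [-0.0346878  -0.0210134   0.01456822] 0.008885684424121625 29.999801516532898
```

View pics/m2.png

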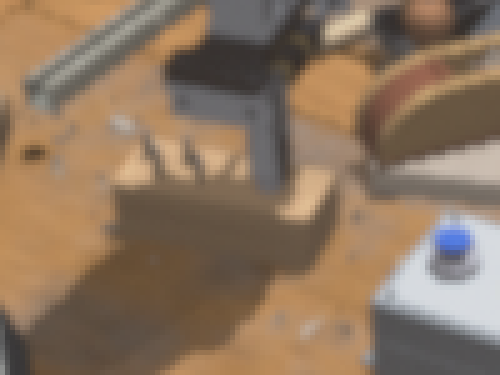

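```bash
cat >> h.py <<'E'
G=.028
def st(lbl,f0=0):
    s=robot.get_state(); print(lbl,round(s["time"],2),np.round(s["ee_pos"],4),"F",np.round(np.array(s["force"])-f0,1),"M",np.round(s["moment"],2),"op",round(s["opening"],4)); return s
E
python3 - <<'E'
from h import *
p=robot.get_state()["ee_pos"][:2]
robot.move_linear([*p,.13],.06); st("up")
robot.move_linear([*p,.20],.15)
robot.move_ptp([*HOLE,.19],rot(90+YS))
robot.move_linear([*HOLE,.146],.1); robot.pause(.3)
f0=np.array(st("above")["force"])
for n in("scene","top"): np.save(f"pics/{n}3.npy",robot.grab_frame(n))
h=robot.move_linear([*HOLE,.126],.02,threshold=4); print(h); st("in",f0)
robot.pause(.2); st("in",f0)
S=robot.grab_frame("scene");S0=np.load("pics/scene3.npy");m=np.hstack([S0[160:240,255:330],S[160:240,255:330]])
cv2.imwrite("pics/m3.png",cv2.resize(m[:,:,::-1],None,fx=5,fy=5,interpolation=cv2.INTER_NEAREST))
E
```

```text
up 13.89 [0.5292 0.1709 0.1297] F [ 0.3 -0.4 -0.1] M [-0.05  0.1   0.  ] op 0.0089
above 16.61 [ 0.5135 -0.1461  0.1464] F [-0.1 -0.6  0.1] M [-0.08  0.02 -0.05] op 0.0087
True
in 17.55 [ 0.5129 -0.1455  0.1273] F [ 0.2  1.  -0.9] M [-0.07  0.09 -0.01] op 0.0087
in 17.75 [ 0.5129 -0.1454  0.1275] F [ 0.6  0.6 -0.5] M [-0.1   0.03  0.  ] op 0.0089
```

View pics/m3.png

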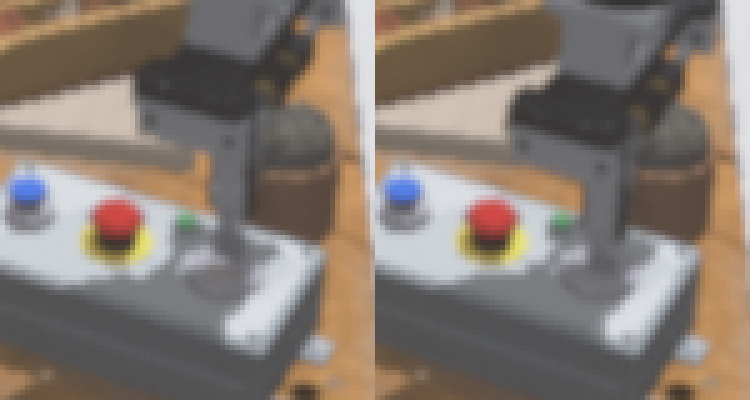

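```bash
cat > push.py <<'E'
from h import *
def run(tmax,zend,fth=10,f0=np.array([-.1,-.6,.1])):
    s=robot.get_state(); t0=s["time"]; xy=np.array(s["ee_pos"][:2]); sg=1; a=0; n=0
    while True:
        s=robot.get_state(); z=s["ee_pos"][2]; F=np.array(s["force"])-f0
        if n%4==0 or F[2]>6: print(round(s["time"],2),"z %.4f"%z,"F",F.round(1),"Mz %.2f"%s["moment"][2],"a",a,"xy",np.round(s["ee_pos"][:2],4))
        if z<zend or s["time"]-t0>tmax: break
        if np.hypot(*F[:2])>3: xy=xy+np.clip(F[:2]*1e-4,-5e-4,5e-4)
        n+=1
        if F[2]<5: a=0; dz=.003
        else: a=.05*sg; sg=-sg; dz=.002   # sticking: ease on with a twist
        robot.move_linear([*xy,z-dz],.02,frame=rot(90+YS+np.degrees(a)),threshold=fth)
    return xy
E
python3 - <<'E'
from push import *
print(run(7,.1045))
E
```

```text
17.8 z 0.1275 F [ 0.6  1.  -1. ] Mz 0.04 a 0 xy [ 0.5129 -0.1454]
18.93 z 0.1155 F [ 3.2  0.4 -3.1] Mz -0.03 a 0 xy [ 0.5129 -0.1454]
19.76 z 0.1058 F [ 2.5 -1.2 -6.5] Mz -0.02 a 0 xy [ 0.5132 -0.1454]
[ 0.51321069 -0.14532238]
```

Run:
```python
from h import *
st("now"); robot.pause(.2); st("now")
T=robot.grab_frame("top");S=robot.grab_frame("scene");S0=np.load("pics/scene3.npy");m=np.hstack([S0[170:240,265:325],S[170:240,265:325]])
cv2.imwrite("pics/m4.png",cv2.resize(m[:,:,::-1],None,fx=6,fy=6,interpolation=cv2.INTER_CUBIC))
```

```text
now 19.97 [ 0.5134 -0.1455  0.1039] F [ 2. -0.  2.] M [-0.12 -0.05  0.02] op 0.0087
now 20.17 [ 0.5134 -0.1455  0.104 ] F [ 1.2 -0.1  3.4] M [-0.14 -0.08  0.01] op 0.0086
```

View pics/m4.png

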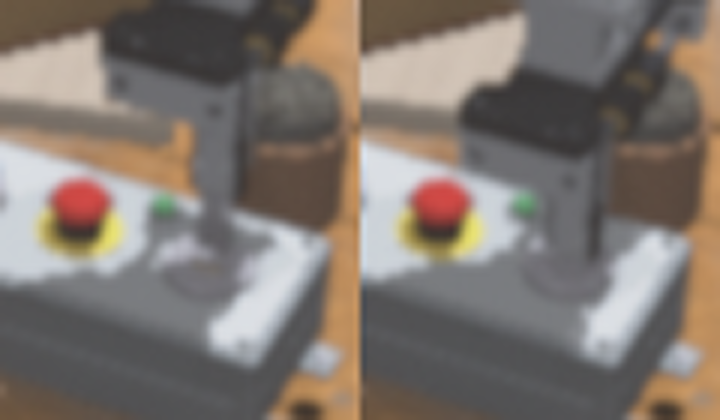

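Run:
```python
from h import *
p=np.array(robot.get_state()["ee_pos"])
for a,th in((0,8),(3,8),(-3,8),(0,12)):
    z=robot.get_state()["ee_pos"][2]
    h=robot.move_linear([*p[:2],z-.004],.015,frame=rot(96+a),threshold=th); print(h); st("push %g"%a)
```

```text
True
push 0 20.48 [ 0.5134 -0.1458  0.1035] F [-2.   1.7  8.3] M [ 0.03  0.58 -0.03] op 0.009
True
push 3 20.68 [ 0.5135 -0.146   0.1032] F [-2.   0.9  8. ] M [0.   0.51 0.02] op 0.0089
True
push -3 20.89 [ 0.5135 -0.1462  0.1028] F [-1.4  1.1  9.6] M [-0.04  0.65  0.06] op 0.0088
True
push 0 21.1 [ 0.5135 -0.1464  0.1024] F [-2.5  0.8  8.2] M [0.02 0.63 0.05] op 0.0087
```

Run:
```python
from h import *
robot.pause(.15); p=np.array(st("static")["ee_pos"])
h=robot.move_linear([.5134,-.1456,p[2]-.006],.012,frame=rot(96),threshold=14); print(h); st("push")
robot.pause(.15); st("static")
T=robot.grab_frame("top");S=robot.grab_frame("scene");np.save("pics/scene5.npy",S)
```

```text
static 21.25 [ 0.5135 -0.1464  0.1024] F [-2.1  0.3  9.4] M [0.07 0.66 0.05] op 0.0091
True
push 21.46 [ 0.5135 -0.1464  0.1024] F [-1.7  1.9  9. ] M [0.11 0.59 0.02] op 0.0094
static 21.61 [ 0.5135 -0.1464  0.1024] F [-2.2  0.8  8.9] M [0.08 0.65 0.01] op 0.009
```

Run:
```python
from h import *
p=np.array(robot.get_state()["ee_pos"])
for a in(6,12,18):
    robot.move_linear([.5134,-.1458,p[2]-.0005],.02,frame=rot(96-a)); s=st("a %g"%a)
    R=s["tool_rot"];print("  yaw",np.degrees(np.arctan2(R[1][0],R[0][0])))
    if abs(s["moment"][2])>.5: break
```

```text
a 6 21.96 [ 0.5132 -0.1462  0.1024] F [-5.4 -1.4 15.6] M [-0.26  1.45 -0.  ] op 0.0085
  yaw 89.93541274908983
a 12 22.22 [ 0.513  -0.1462  0.1024] F [-6.   0.6 18.4] M [-0.06  1.9   0.02] op 0.0087
  yaw 83.93199029597606
a 18 22.48 [ 0.5128 -0.1461  0.1024] F [-8.1  0.1 20.6] M [0.1  2.4  0.01] op 0.0089
  yaw 77.93517242528159
```

Run:
```python
from h import *
z=robot.get_state()["ee_pos"][2]+.0004
robot.move_linear([.5129,-.1458,z],.01,frame=rot(78)); robot.pause(.1); st("relax")
for a in(35,50,65,78):
    robot.move_linear([.5129,-.1458,z],.02,frame=rot(96-a)); s=st("a %g"%a)
    R=s["tool_rot"];print("  yaw",np.degrees(np.arctan2(R[1][0],R[0][0])))
    if abs(s["moment"][2])>.4: break
T=robot.grab_frame("top");S=robot.grab_frame("scene");S0=np.load("pics/scene5.npy");m=np.hstack([S0[170:240,265:325],S[170:240,265:325]])
cv2.imwrite("pics/m6.png",cv2.resize(m[:,:,::-1],None,fx=6,fy=6,interpolation=cv2.INTER_CUBIC))
```

```text
relax 22.82 [ 0.5126 -0.1459  0.1027] F [-3.8 -1.9  3.7] M [-0.5   0.98  0.05] op 0.009
a 35 23.27 [ 0.5119 -0.1456  0.1026] F [-8.8  0.4 11.4] M [0.21 2.69 0.05] op 0.0086
  yaw 60.9615664609822
a 50 23.68 [ 0.5114 -0.1451  0.1024] F [-13.6   4.1  14.9] M [1.15 3.79 0.08] op 0.009
  yaw 45.96211491185755
a 65 24.09 [ 0.5111 -0.1445  0.1024] F [-16.7   8.4  21.6] M [2.37 4.64 0.05] op 0.0092
  yaw 30.98061306783809
a 78 24.47 [ 0.5112 -0.1438  0.1023] F [-17.1  12.3  22. ] M [3.48 4.44 0.09] op 0.0091
  yaw 18.008251535960504
```

View pics/m6.png

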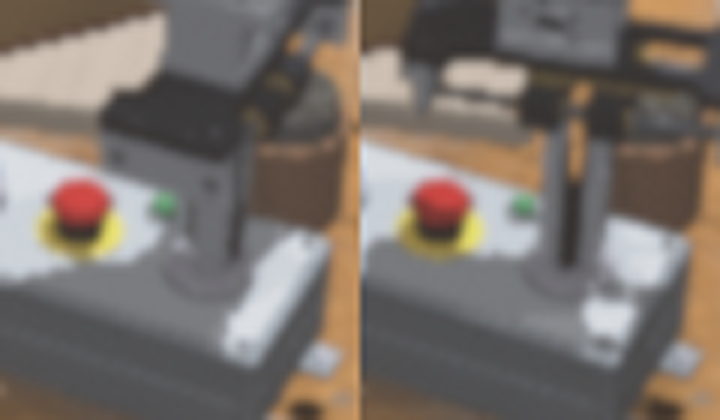

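Run:
```python
from h import *
def go(a,z):
    s=robot.get_state(); xy=np.array(s["ee_pos"][:2])+1e-5*np.array(s["force"][:2])
    robot.move_linear([*xy,z],.02,frame=rot(96-a)); robot.pause(.15); s=st("a %g"%a)
    R=s["tool_rot"];print("  yaw",np.degrees(np.arctan2(R[1][0],R[0][0]))); return s
z=.1027
for a in(78,78,84,87,89,91):
    s=go(a,z)
    if s["force"][2]<3: z-=.0003
    if s["force"][2]>12: z+=.0002
    if abs(s["moment"][2])>.35: break
```

```text
a 78 25.01 [ 0.5106 -0.1433  0.1024] F [-5.8  2.9  3.3] M [0.66 1.68 0.14] op 0.0087
  yaw 18.007201065936556
a 78 25.41 [ 0.5105 -0.1432  0.1025] F [-2.6  0.6 -3.7] M [-0.1   0.77  0.08] op 0.0089
  yaw 17.998129415502518
a 84 25.82 [ 0.5105 -0.143   0.1024] F [-4.   1.9  2.9] M [0.77 1.2  0.14] op 0.0088
  yaw 12.133977722939415
a 87 26.22 [ 0.5105 -0.1429  0.1024] F [-5.3  3.2  8.7] M [1.01 1.64 0.07] op 0.0086
  yaw 9.084643263972238
a 89 26.62 [ 0.5105 -0.1427  0.1024] F [-5.8  3.1  9.2] M [1.08 1.8  0.09] op 0.0083
  yaw 7.0809615132049
a 91 27.02 [ 0.5105 -0.1426  0.1024] F [-5.8  4.1  8.6] M [0.96 1.69 0.24] op 0.0089
  yaw 5.091405733461804
```

Run:
```python
from h import *
for a in(93,95,97,99):
    s=robot.get_state(); xy=np.array(s["ee_pos"][:2])+1e-5*np.array(s["force"][:2])
    robot.move_linear([*xy,.1024],.02,frame=rot(96-a)); robot.pause(.25); s=st("a %g"%a)
    R=s["tool_rot"];print("  yaw",np.degrees(np.arctan2(R[1][0],R[0][0])))
    if abs(s["moment"][2])>.45: break
robot.pause(.5); st("hold")
```

```text
a 93 27.52 [ 0.5104 -0.1426  0.1024] F [-3.4  2.1  4.1] M [0.53 1.26 0.46] op 0.009
  yaw 3.03964456271988
hold 28.02 [ 0.5104 -0.1426  0.1024] F [-4.3  2.3  4.1] M [0.57 1.29 0.36] op 0.0092
```

Run:
```python
from h import *
S=robot.grab_frame("scene");cv2.imwrite("pics/m7.png",cv2.resize(S[150:260,185:335,::-1],None,fx=5,fy=5,interpolation=cv2.INTER_CUBIC)); st("end")
```

```text
end 28.07 [ 0.5104 -0.1426  0.1024] F [-4.4  2.1  3.6] M [0.56 1.23 0.42] op 0.0096
```

View pics/m7.png

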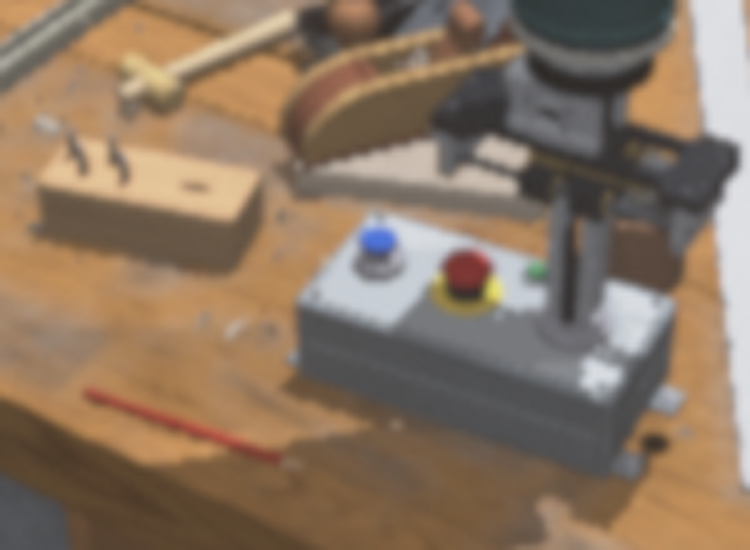

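The picture shows the block slot empty at (195,187), the blue plunger up at (378,242), the red button up at (468,272), and the key gripped and turned at (568,270).

```bash
python3 -c "
from rig import robot
print(robot.sign_off())"
```

```text
the job is handed in; nothing more can be done
None
```

The job is handed in at about 28 s: I pressed the reset plunger to its stop and it came up again. The key went in to a hard stop, though 1.6 mm lower than I expected (it probably slipped slightly in the grip). It is turned clockwise to its stop and still gripped there at about 0.4 N m; I did not touch the red button.

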